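Shift the gearbox trainer into third

ROBOT

A 6-joint arm with a two-finger parallel gripper is mounted at the origin on the work surface. World frame = base frame: x ahead of the robot, y to its left, z up, the work surface at z = 0. Lengths are in m, angles in rad, forces in N, time in s.
With the tool pointing down it reaches from about 0.325 to 0.925 m from the base axis. Payload 3.1 kg.
Tool frame: the origin (TCP) lies at the very end of the fingers, on their centre line; the grasp point (between the pads) lies 19 mm behind it; z points along the fingers, y is the direction in which the jaws open and shut (so a half turn about z gives the same grasp; the last joint's range is limited). The gripper opens to 85 mm and grips with 20 to 120 N. Pads are 22 mm wide; open, the fingers measure 114 mm over their backs; the gripper's body (76 mm by 85 mm) begins 54 mm behind the grasp point. The pads swing forward as they close: fully open they stand 13 mm farther back than shut.
Start: joints at [1.041, 0.217, 1.613, -0, 1.311, -0.112], TCP at [0.254, 0.571, 0.231] pointing down, gripper open.
Joint ranges: [-2.75, 2.75], [-0.78, 2.1], [0.31, 2.55], [-1.13, 4.27], [0.13, 2.63], [-2.58, 2.58]. Speed limits (rad/s): [2.79, 2.79, 3.14, 3.14, 3.14, 3.14].

INTERFACE

Orientations are given as a unit quaternion [x, y, z, w].
In Python, from cell import read_state, capture, calibration, hand_in gives the robot as it stands.
- The arm moves only by the tool play_rows, never from a script. Its argument "motion" is a list of rows, each a list of 5 numbers: the closure, from -1 (fully open) to 1 (shut), then the shift along the tool's x, y, z in m, then the turn about the tool's z in rad. A call has 1 to 5 rows; each row is the pose to reach, as a shift and turn from the pose measured when the call began, along the tool's axes at that moment; what a row does not reach only later rows make up. A row lasts 1/8 s, in which the tool goes at most 62.5 mm and 10.7 degrees, less where a joint would pass 70% of its speed; a pose out of reach is approached as far as the arm can. A call with a gripper value outside its range is refused whole. The fingers move at their own pace and stop on an object; "newtons" is the grip in N (left out, the last holds). Time passes only in rows, so rows that repeat a pose let the fingers close. It gives the time, the measured TCP pose, the force and the opening at its end, in the units of the state.
- read_state(): the state, without advancing time (a new reading comes with each control period).
- capture(name): name is "scene" or "top" or "wrist"; returns the picture (420x560x3 uint8, red, green, blue); there is no depth.
- calibration(name): a dict with "fovy" (degrees; the focal length in pixels is half the picture's height over the tangent of half this angle, whatever the lens; pixels are square), "cx", "cy" (the principal point, pixels), "world_to_cam" (4x4, takes a point from world to camera coordinates); the wrist camera has in their place "tool_from_camera" (4x4, takes a point from camera to tool coordinates, whose origin is the TCP and whose axes are the flange's). Camera axes: x right, y up, looking along -z (the intrinsics and any distortion apply to the point x, -y, -z); pixel columns grow to the right and rows downward; lengths in m; the calibration is good to about 2 mm. A picture is of the moment at which its call begins: read the wrist's pose just before it. calibration takes no time and is no camera call.
- hand_in(): hands the job in, once; it reports no verdict.
The state is a dict: "t": time; "joint_positions": joint angles; "qd": joint speeds; "joint_torque": joint torques, N m; "ee_pos": TCP position; "tool_rot": TCP orientation; "force": force on the tool from outside, world axes, zero at the start; "moment": the same for the moment, N m; "gripper_width": finger opening in m.
Only numpy, scipy, OpenCV 4.12 (cv2) and the standard library are available. Lean on these libraries where they do the work, as an engineer would, in place of code of your own. Each camera call takes 0.05 s, during which the arm holds its last target. There are 200 camera calls.

TASK

The lever of the gearshift trainer was left somewhere in the left-hand slot of its gate (first and second). With your fingertips push it to neutral, across to the middle, and forward until it is fully home in third (middle slot, away from the robot), without entering fourth, fifth or reverse on the way. Push gently, do not grip the knob, then let go of it, and leave the other things on the trainer and table where they are.

Things in the scene. Friction and masses are not known exactly. Their poses are not given: they have to be found in the camera images.
- trainer: gearshift trainer, bolted down: white housing, 260 (x) by 240 mm (y), top 142 mm above the table, on a 630 x 280 mm aluminium frame; a cutaway gearbox beyond it (200 to 470 mm along +x, up to 235 mm high). Origin on the table straight below the lever's pivot and the gate's centre; x forward (away from the driver, towards the gearbox), y to the driver's left, z up
- gate_plate: steel gate plate on the housing, 110 x 110 x 8 mm, upper face 150 mm above the table; frame as the trainer's. Three fore-and-aft slots at y = +25, 0, -25 mm, each 64 mm long, 13 mm wide, joined by a 13 mm cross lane (neutral) at x = 0. First left forward, second left rear, third middle forward, fourth middle rear, fifth right forward, reverse right rear
- gate_centre (a point): middle of the gate's cut-out, on the plate's upper face. The tongues between the slots have round noses, which lead the rod into the middle slot even when it is up to about 5 mm to one side at the plate (10 mm at the knob). The rod cannot pass through the plate: it must follow the slots
- gear_lever: steel rod 10 mm thick rising through the gate, with a black knob (about a 42 mm ball, tapering to a neck below). Origin at its pivot, 40 mm above the table; z up along the rod; knob centre 215 mm from the pivot: 255 mm above the table when upright, its top 21 mm higher. Stiff pivot friction holds it where it is left, no springs; about 3 N at the knob move it
- knob (a point): centre of the knob. A light push is enough; over 35 N of contact force in all counts as gripping or shoving it
- knob_at_neutral (a point): fixed point of the trainer: where the knob's centre is with the lever upright in neutral, in line with the middle slot (joint values 0, 0)
- knob_at_third (a point): fixed point of the trainer: where the knob's centre is with the lever fully home in third, 51 mm ahead of knob_at_neutral along the trainer's x
- lever_fore (a joint): fore-and-aft angle of the lever in rad: 0 in the neutral lane, positive forward; a slot's end stops it at about +0.239 or -0.239. Within about 0.015 of 0 the rod can cross from slot to slot. It starts anywhere from -0.225 to +0.225
- lever_side (a joint): sideways angle of the lever in rad: 0 in the middle slot, about -0.23 in the left slot (where it starts), about +0.23 in the right one; positive leans to the driver's right (trainer's -y)
- loose_gear: loose steel gear wheel, 56 mm across, 20 mm high, standing flat on the left near corner of the housing's top; origin centre of its underside; leave it alone
- socket: steel wrench socket, 26 mm across, 40 mm high, upright on the right near corner of the housing's top; origin centre of its underside; leave it alone
- synchro_ring: brass ring, 58 mm across, 10 mm high, flat on the left far corner of the housing's top; origin centre of its underside; leave it alone
- water_bottle: clear water bottle, 64 mm across, 200 mm high, on the table left of the trainer; origin centre of its underside; leave it alone
- screwdriver: black-handled screwdriver, 190 mm long, lying on the table right of the trainer; origin under its middle, x towards the blade; leave it alone
- spanner: steel spanner, 180 mm long, lying on the table left of the trainer; origin under its middle; leave it alone
- multimeter: black handheld meter, 150 x 75 x 43 mm, lying on the table right of the trainer; origin centre of its underside; leave it alone

How it is judged:
By the outcome, as a careful person would: the job done as asked, in the order asked, and still so for the second after the job is handed in, with the robot touching nothing.
It also fails if it takes over 51 s, if anything falls off the work surface, if the arm or the gripper's body presses on something with over 40 N, if the wrist force passes 120 N, or if a joint passes its speed limit or range.

## Working session

There is one attempt and no reset: what is moved stays moved. The work goes in short steps, Python scripts to look and compute and a tool call to move; the robot and the scene stay as the last step left them, time stands still between calls to the robot, and variables do not carry over. Pictures are saved under pics/ and viewed, about 8 in all and at most 12, crops included, and the job is handed in when it is done.

Besides the shell and the picture viewer there is one more tool, called after "Request:" as name(argument=value, ...), one argument or row to a line, values as JSON. play_rows: Moves the arm, as the interface text tells. Its arguments: {"type":"object","properties":{"motion":{"type":"array","items":{"type":"array","items":{"type":"number"}}},"newtons":{"type":"number"}},"required":["motion"]}

```bash
mkdir -p pics; ls
python3 - <<'E'
from cell import *
import cv2,numpy as np
np.set_printoptions(precision=4,suppress=True)
s=read_state();print(s['t'],s['ee_pos'],s['tool_rot'],s['gripper_width'])
for n in("scene","top"):
    cv2.imwrite(f"pics/{n}0.png",capture(n)[:,:,::-1])
for n in("scene","top","wrist"):print(calibration(n))
E
```

```text
pics
0.0 [0.2531 0.5705 0.23  ] [ 0.2074  0.9783 -0.0011 -0.0004] 0.08514684201783022
{'fovy': 52.86609927580225, 'cx': 281.64113034465305, 'cy': 210.06687242983952, 'world_to_cam': array([[ 0.5891,  0.808 ,  0.0082, -0.338 ],
       [-0.5961,  0.4277,  0.6795,  0.2409],
       [ 0.5456, -0.4052,  0.7336, -1.5757],
       [ 0.    ,  0.    ,  0.    ,  1.    ]])}
{'fovy': 42.01746797069025, 'cx': 277.4574336448232, 'cy': 205.68791246948078, 'world_to_cam': array([[ 0.024 , -0.9995, -0.0193,  0.006 ],
       [ 0.9963,  0.0223,  0.0825, -0.5574],
       [-0.0821, -0.0212,  0.9964, -1.6285],
       [ 0.    ,  0.    ,  0.    ,  1.    ]])}
{'fovy': 61.566035925512566, 'cx': 279.8018594099729, 'cy': 211.58882493440663, 'tool_from_camera': array([[-0.0007,  0.9446,  0.3283,  0.0858],
       [ 1.    ,  0.0005,  0.0008, -0.0002],
       [ 0.0005,  0.3283, -0.9446, -0.1431],
       [ 0.    ,  0.    ,  0.    ,  1.    ]])}
```

View pics/scene0.png

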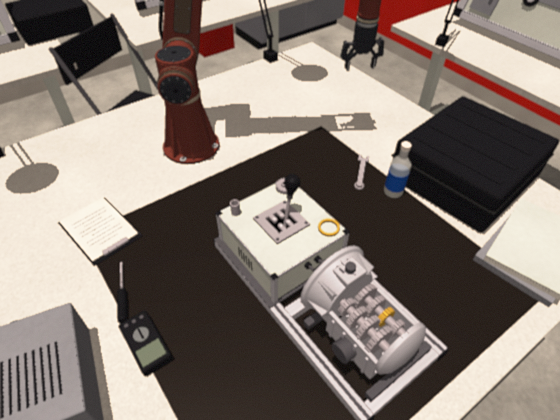

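View pics/top0.png

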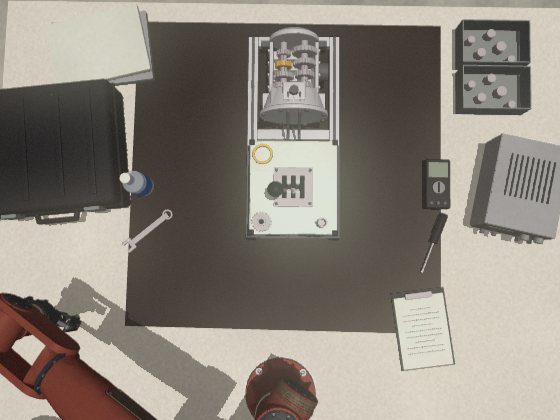

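The top view shows the housing around (293,188), the gate plate centred near (293,187) and the knob near (275,190). It stands in the left slot. I'll enlarge both views and compute the positions.

```bash
cat > h.py <<'E'
import numpy as np,cv2
from cell import *
np.set_printoptions(precision=4,suppress=True)
def ray(n,u,v,s=None):
    c=calibration(n);f=210/np.tan(np.radians(c['fovy']/2))
    d=np.array([(u-c['cx'])/f,-(v-c['cy'])/f,-1])
    if n=='wrist':
        from scipy.spatial.transform import Rotation as R
        T=np.eye(4);T[:3,:3]=R.from_quat(s['tool_rot']).as_matrix();T[:3,3]=s['ee_pos'];M=T@c['tool_from_camera']
    else: M=np.linalg.inv(c['world_to_cam'])
    return M[:3,3],M[:3,:3]@d
def onz(n,u,v,z,s=None):
    o,d=ray(n,u,v,s);return o+d*(z-o[2])/d[2]
def cross(r1,r2):
    (o,d),(p,e)=r1,r2
    t=np.linalg.lstsq(np.c_[d,-e],p-o,rcond=None)[0]
    a,b=o+d*t[0],p+e*t[1];return (a+b)/2,np.linalg.norm(a-b)
E
python3 - <<'E'
from h import *
t=cv2.imread('pics/top0.png');s=cv2.imread('pics/scene0.png')
a=cv2.resize(t[130:245,235:350],(575,575),interpolation=cv2.INTER_CUBIC)
b=cv2.resize(s[165:255,205:365],None,fx=5,fy=5,interpolation=cv2.INTER_CUBIC)
cv2.imwrite('pics/a.png',a);cv2.imwrite('pics/b.png',b)
# housing top
m=(t.min(2)>190).astype(np.uint8);m[:138]=0;m[:,:240]=0;m[:,345:]=0;m[245:]=0
m=cv2.morphologyEx(m,cv2.MORPH_OPEN,np.ones((3,3)))
c=max(cv2.findContours(m,0,2)[0],key=cv2.contourArea);r=cv2.minAreaRect(c);p=cv2.boxPoints(r)
P=np.array([onz('top',u,v,.142) for u,v in p]);print(r,p,P,P.mean(0),np.linalg.norm(np.roll(P,1,0)-P,axis=1))
for n,i,(x0,x1,y0,y1) in(('top',t,(260,290,175,203)),('scene',s,(280,302,172,195))):
    q=(i[y0:y1,x0:x1].max(2)<60).astype(np.uint8)
    for c in cv2.findContours(q,0,2)[0]:
        if cv2.contourArea(c)>20:print(n,cv2.minEnclosingCircle(c),cv2.boundingRect(c),(x0,y0))
E
```

```text
((292.9999694824219, 186.99996948242188), (91.99998474121094, 85.99998474121094), 90.0) [[250. 141.]
 [336. 141.]
 [336. 233.]
 [250. 233.]] [[ 0.7294  0.0985  0.142 ]
 [ 0.7343 -0.1446  0.142 ]
 [ 0.4747 -0.1485  0.142 ]
 [ 0.4691  0.0912  0.142 ]] [ 0.6019 -0.0258  0.142 ] [0.2604 0.2432 0.2596 0.2398]
scene ((10.5, 8.636363983154297), 13.595569610595703) (0, 0, 22, 23) (280, 172)
```

View pics/a.png

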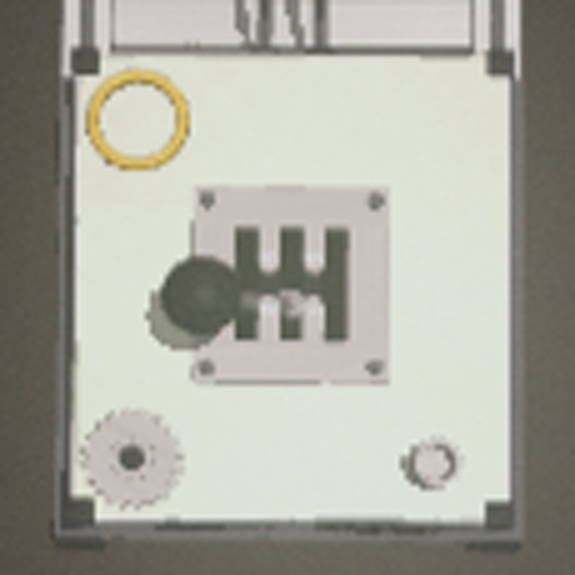

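View pics/b.png

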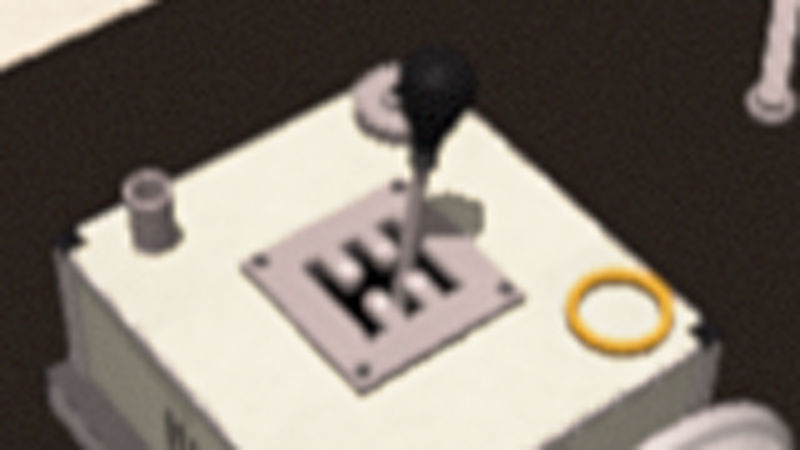

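The crops show the gate screws at crop pixels (207,200), (376,201), (207,368) and (375,368). The knob is near (201,296) in the top crop and (436,83) in the scene crop. The rod appears near the neutral lane or slightly behind it.

Run:
```python
from h import *
A=lambda x,y:((x+.5)/5-.5+235,(y+.5)/5-.5+130)
B=lambda x,y:((x+.5)/5-.5+205,(y+.5)/5-.5+165)
S=[onz('top',*A(*p),.150) for p in((207,200),(376,201),(375,368),(207,368))]
g=np.mean(S,0);print('screws',np.array(S),g)
ax=(S[0]+S[1]-S[2]-S[3])[:2];ay=(S[0]+S[3]-S[1]-S[2])[:2];print('yaw',np.arctan2(ax[1],ax[0]),np.arctan2(-ay[0],ay[1]))
S2=[onz('scene',*B(*p),.150) for p in((262,262),(399,186),(509,287),(363,372))];print('scene plate',np.mean(S2,0))
k,e=cross(ray('top',*A(201,296)),ray('scene',*B(436,83)));print('knob',k,e, onz('top',*A(201,296),.243))
yaw=np.arctan2(ax[1],ax[0]);d=k-np.r_[g[:2],.04];c,s=np.cos(yaw),np.sin(yaw)
print('knob rel trainer',c*d[0]+s*d[1],-s*d[0]+c*d[1],d[2],'len',np.linalg.norm(d))
```

```text
screws [[ 0.6481  0.0227  0.15  ]
 [ 0.6495 -0.072   0.15  ]
 [ 0.5556 -0.0732  0.15  ]
 [ 0.5535  0.0204  0.15  ]] [ 0.6017 -0.0255  0.15  ]
yaw 0.018690126385837776 0.018672460853780368
scene plate [ 0.6013 -0.0228  0.15  ]
knob [0.5827 0.0225 0.2513] 0.0011448594716486748 [0.5833 0.0222 0.243 ]
knob rel trainer -0.01808556497562088 0.04834006753558994 0.21129054748875595 len 0.21750297756106934
```

```bash
cat >> h.py <<'E'
from scipy.spatial.transform import Rotation as R
G=np.array([.6017,-.0250]);YAW=.0187
def w(x,y,z): # trainer -> world
    c,s=np.cos(YAW),np.sin(YAW);return np.r_[G+[c*x-s*y,s*x+c*y],z]
def rel(p): # world -> trainer
    c,s=np.cos(YAW),np.sin(YAW);d=np.array(p)[:2]-G;return np.array([c*d[0]+s*d[1],-s*d[0]+c*d[1],p[2]])
def go(x,y,z):
    s=read_state();r=R.from_quat(s['tool_rot']).as_matrix()
    a=np.arctan2(r[1,0],r[0,0]);t=-((np.pi+YAW-a+np.pi)%(2*np.pi)-np.pi)
    print('t',s['t'],'tcp(trainer)',rel(s['ee_pos']),'shift',r.T@(w(x,y,z)-s['ee_pos']),'turn',t,'F',s['force'])
E
python3 - <<'E'
from h import *
go(-.085,.049,.31)
E
```

```text
t 0.1 tcp(trainer) [-0.3373  0.602   0.2301] shift [-0.4624 -0.3947 -0.0792] turn -0.43649195765096804 F [0.0497 0.8184 0.0446]
```

Request:
play_rows(
  motion=[
    [1,-0.01,-0.01,-0.06,0],
    [1,-0.05,-0.04,-0.08,-0.1],
    [1,-0.1,-0.08,-0.08,-0.2],
    [1,-0.15,-0.125,-0.08,-0.3],
    [1,-0.2,-0.17,-0.08,-0.43],
  ],
  newtons=60,
)

```text
t: 0.72
ee_pos: [0.3628, 0.3424, 0.3099]
tool_rot: [-0.008, 1.0, -0.001, -0.001]
force: [0.4, -0.4, 0.2]
gripper_width: -0.0002
```

Run:
```python
from h import *
go(-.085,.049,.31)
```

```text
t 0.725 tcp(trainer) [-0.2319  0.3718  0.3099] shift [-0.1475 -0.3226  0.0005] turn -0.0017560334639128428 F [ 0.4182 -0.3792  0.2286]
```

Request:
play_rows(
  motion=[
    [1,-0.025,-0.06,0,0],
    [1,-0.055,-0.12,0,0],
    [1,-0.085,-0.18,0,0],
    [1,-0.115,-0.25,0,0],
    [1,-0.1475,-0.31,0,0],
  ],
)

```text
t: 1.35
ee_pos: [0.5003, 0.062, 0.3101]
tool_rot: [-0.008, 1.0, -0.001, -0.001]
force: [0.8, 0.9, -0.1]
gripper_width: 0.0001
```

Request:
play_rows(
  motion=[
    [1,0,-0.0125,0,0],
    [1,0,-0.0125,0,0],
  ],
)

```text
t: 1.6
ee_pos: [0.5, 0.049, 0.3095]
tool_rot: [-0.007, 1.0, -0.001, -0.002]
force: [-0.7, 1.0, 0.5]
gripper_width: 0.0
```

Run:
```python
from h import *
go(-.085,.049,.238)
s=read_state();cv2.imwrite('pics/w1.png',capture('wrist')[:,:,::-1])
```

```text
t 1.6 tcp(trainer) [-0.1003  0.0759  0.3095] shift [-0.0156 -0.0268  0.0715] turn -0.004071733070531991 F [-0.7491  1.0374  0.4508]
```

View pics/w1.png

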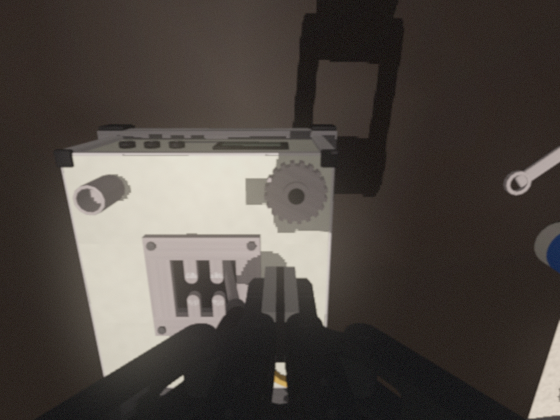

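The near side of the housing is at the top of the wrist view, with the gate at (203,285) and the closed fingers at (280,300) still behind the knob. That is clear, so I'll lower the tool behind the knob.

Request:
play_rows(
  motion=[
    [1,-0.008,-0.0268,0,0],
    [1,-0.0156,-0.0268,0.035,0],
    [1,-0.0156,-0.0268,0.0715,0],
    [1,-0.0156,-0.0268,0.0715,0],
    [1,-0.0156,-0.0268,0.0715,0],
  ],
)

```text
t: 2.28
ee_pos: [0.5161, 0.0247, 0.2395]
tool_rot: [-0.009, 1.0, -0.0, -0.0]
force: [-0.4, -0.3, 0.9]
gripper_width: -0.0
```

Run:
```python
from h import *
go(-.055,.049,.238)
go(-.032,.049,.238)
```

```text
t 2.275 tcp(trainer) [-0.0846  0.0513  0.2395] shift [-0.0296 -0.0022  0.0015] turn -0.0004335118046547848 F [-0.362  -0.2694  0.8695]
t 2.275 tcp(trainer) [-0.0846  0.0513  0.2395] shift [-0.0526 -0.0022  0.0014] turn -0.0004335118046547848 F [-0.362  -0.2694  0.8695]
```

Request:
play_rows(
  motion=[
    [1,-0.012,-0.002,0.0015,0],
    [1,-0.022,-0.002,0.0015,0],
    [1,-0.027,-0.002,0.0015,0],
    [1,-0.029,-0.002,0.0015,0],
    [1,-0.03,-0.002,0.0015,0],
  ],
)

```text
t: 2.9
ee_pos: [0.5461, 0.0232, 0.2377]
tool_rot: [-0.009, 1.0, -0.0, -0.001]
force: [0.1, -0.7, -0.3]
gripper_width: 0.0005
```

Request:
play_rows(
  motion=[
    [1,-0.002,0,0,0],
    [1,-0.003,0,0,0],
    [1,-0.004,0,0,0],
    [1,-0.005,0,0,0],
    [1,-0.006,0,0,0],
  ],
)

```text
t: 3.52
ee_pos: [0.5518, 0.0233, 0.2378]
tool_rot: [-0.009, 1.0, -0.0, -0.001]
force: [-1.4, 0.6, 0.3]
gripper_width: 0.0003
```

Run:
```python
from h import *
go(-.032,.049,.238)
```

```text
t 3.525 tcp(trainer) [-0.049   0.0492  0.2378] shift [-0.017  -0.0002 -0.0003] turn -0.0005208721423777263 F [-1.4182  0.5617  0.3029]
```

Request:
play_rows(
  motion=[
    [1,-0.002,0,0,0],
    [1,-0.0035,0,0,0],
    [1,-0.005,0,0,0],
    [1,-0.0065,0,0,0],
    [1,-0.008,0,0,0],
  ],
)

```text
t: 4.15
ee_pos: [0.5599, 0.0235, 0.2378]
tool_rot: [-0.009, 1.0, -0.0, -0.001]
force: [-3.3, 0.7, 1.7]
gripper_width: -0.0001
```

Request:
play_rows(
  motion=[
    [1,-0.002,0,0,0],
    [1,-0.0035,0,0,0],
    [1,-0.005,0,0,0],
    [1,-0.0065,0,0,0],
    [1,-0.008,0,0,0],
  ],
)

```text
t: 4.78
ee_pos: [0.568, 0.0236, 0.2377]
tool_rot: [-0.009, 1.0, -0.0, -0.001]
force: [-1.9, 0.8, 2.6]
gripper_width: 0.0001
```

Run:
```python
from h import *
go(-.032,.049,.238)
t=capture('top')[:,:,::-1];s=capture('scene')[:,:,::-1]
a=cv2.resize(t[150:225,255:335],(480,450),interpolation=cv2.INTER_CUBIC)
b=cv2.resize(s[165:225,265:317],(390,450),interpolation=cv2.INTER_CUBIC)
cv2.imwrite('pics/c.png',np.hstack([a[:, :400],b]))
```

```text
t 4.775 tcp(trainer) [-0.0328  0.0492  0.2377] shift [-0.0008 -0.0002 -0.0003] turn -0.0005136457140419992 F [-1.9383  0.763   2.6329]
```

View pics/c.png

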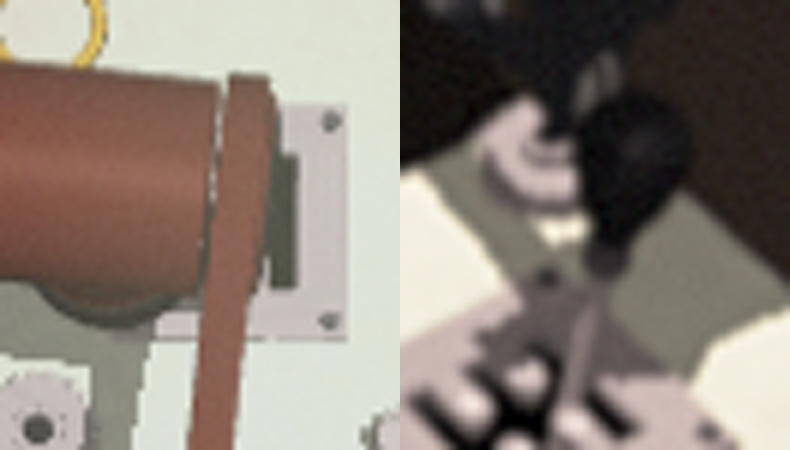

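In the scene crop the knob centre is at about (240,152). The top view is blocked by the arm.

Run:
```python
from h import *
f=lambda x,y:((x+.5)/7.5-.5+265,(y+.5)/7.5-.5+165)
for p in((240,152),(240,145),(236,152)):print(rel(onz('scene',*f(*p),.2493)))
# previous measurement same way
print(rel(onz('scene',(436.5)/5-.5+205,83.5/5-.5+165,.2478)))
```

```text
[-0.0016  0.0511  0.2493]
[-0.0043  0.0532  0.2493]
[-0.0024  0.05    0.2493]
[-0.0207  0.0507  0.2478]
```

Request:
play_rows(
  motion=[
    [1,0.01,0,0,0],
    [1,0.03,0.01,0,0],
    [1,0.03,0.04,0,0],
    [1,0.03,0.065,0,0],
    [1,0.025,0.065,0,0],
  ],
)

```text
t: 5.5
ee_pos: [0.5417, 0.0893, 0.2377]
tool_rot: [-0.01, 1.0, -0.0, -0.001]
force: [0.5, -0.4, -0.5]
gripper_width: -0.0005
```

Request:
play_rows(
  motion=[
    [1,-0.025,0,0,0],
    [1,-0.05,0,0,0],
    [1,-0.057,-0.002,0,0],
    [1,-0.057,-0.005,0,0],
    [1,-0.057,-0.005,0,0],
  ],
)

```text
t: 6.12
ee_pos: [0.5981, 0.0849, 0.2374]
tool_rot: [-0.01, 1.0, -0.0, -0.001]
force: [0.1, -0.7, 1.0]
gripper_width: -0.0
```

Run:
```python
from h import *
go(0,.090,.238)
s=capture('scene')[:,:,::-1]
b=cv2.resize(s[165:235,265:335],(560,560),interpolation=cv2.INTER_CUBIC)
cv2.imwrite('pics/d.png',b)
```

```text
t 6.125 tcp(trainer) [-0.0015  0.1099  0.2374] shift [-0.0015 -0.0199 -0.0005] turn 0.0012274369783362715 F [ 0.1303 -0.6863  0.9832]
```

View pics/d.png

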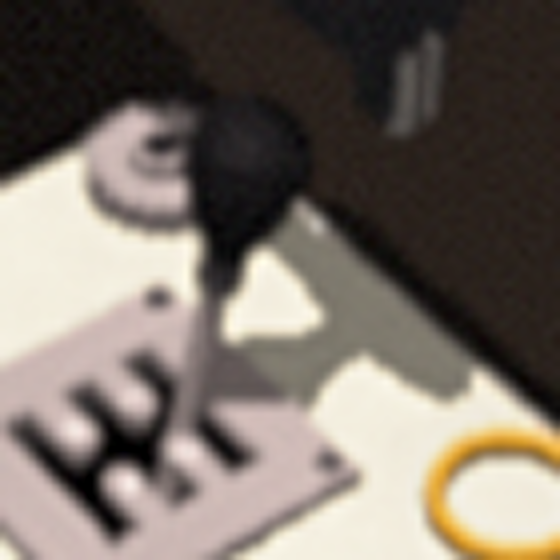

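The knob is at about (249,154) in the crop, and the finger is clear of it on the left. I'll check the knob position, then push sideways.

Run:
```python
from h import *
f=lambda x,y:((x+.5)/8-.5+265,(y+.5)/8-.5+165)
print(rel(onz('scene',*f(249,154),.2493)))
# rod at upper face: centre line, and lane/slot end pixels
from numpy.linalg import inv
c=calibration('scene');F=210/np.tan(np.radians(c['fovy']/2))
for n,p in dict(leftlane=w(0,.025,.15),k0=w(0,.049,.2493),k_m5=w(-.005,.049,.2493),first=w(.032,.025,.15),second=w(-.032,.025,.15),plateL=w(.0,.0275,.16)).items():
    q=c['world_to_cam']@np.r_[p,1];u,v=c['cx']-F*q[0]/q[2],c['cy']+F*q[1]/q[2]
    print(n,(u-265+.5)*8-.5,(v-165+.5)*8-.5)
```

```text
[-0.0059  0.0516  0.2493]
leftlane 188.28028023799152 410.29313733476556
k0 254.00004553592998 167.69941596530316
k_m5 244.2326106417081 158.96829439806538
first 247.38443868125205 467.7560570092817
second 130.93807385305809 354.5432428054289
plateL 194.76377717773994 386.9742780702859
```

Request:
play_rows(
  motion=[
    [1,0,-0.01,0,0],
    [1,0,-0.02,0,0],
    [1,0,-0.024,0,0],
    [1,0,-0.026,0,0],
    [1,0,-0.028,0,0],
  ],
)

```text
t: 6.8
ee_pos: [0.5987, 0.0574, 0.2377]
tool_rot: [-0.01, 1.0, 0.0, -0.001]
force: [-0.2, 2.0, 2.4]
gripper_width: 0.0002
```

Request:
play_rows(
  motion=[
    [1,-0.0005,-0.002,0,0],
    [1,-0.001,-0.0035,0,0],
    [1,-0.0015,-0.005,0,0],
    [1,-0.002,-0.0065,0,0],
    [1,-0.002,-0.008,0,0],
  ],
)

```text
t: 7.42
ee_pos: [0.6011, 0.0495, 0.2379]
tool_rot: [-0.01, 1.0, 0.0, -0.001]
force: [0.0, 3.0, 2.4]
gripper_width: 0.0
```

Run:
```python
from h import *
go(0,.0355,.238)
```

```text
t 7.425 tcp(trainer) [0.0008 0.0745 0.2379] shift [ 0.0008 -0.039  -0.0002] turn 0.0014674744591900435 F [0.0394 2.997  2.4083]
```

It's moving across at about 3 N, so the rod is in the lane. I'll keep going.

Request:
play_rows(
  motion=[
    [1,0,-0.002,0,0],
    [1,0,-0.0045,0,0],
    [1,0,-0.007,0,0],
    [1,0,-0.0095,0,0],
    [1,0,-0.012,0,0],
  ],
)

```text
t: 8.05
ee_pos: [0.6014, 0.0372, 0.2379]
tool_rot: [-0.01, 1.0, 0.0, -0.0]
force: [-0.2, 3.2, 3.1]
gripper_width: -0.0001
```

Request:
play_rows(
  motion=[
    [1,0,-0.002,0,0],
    [1,0,-0.0045,0,0],
    [1,0,-0.007,0,0],
    [1,0,-0.0095,0,0],
    [1,0,-0.012,0,0],
  ],
)

```text
t: 8.68
ee_pos: [0.6016, 0.025, 0.2378]
tool_rot: [-0.01, 1.0, 0.0, -0.0]
force: [0.6, 3.4, 2.8]
gripper_width: -0.0002
```

Request:
play_rows(
  motion=[
    [1,0,-0.002,0,0],
    [1,0,-0.0045,0,0],
    [1,0,-0.007,0,0],
    [1,0,-0.0095,0,0],
    [1,0,-0.012,0,0],
  ],
)

```text
t: 9.3
ee_pos: [0.6018, 0.0128, 0.2377]
tool_rot: [-0.01, 1.0, 0.0, -0.001]
force: [0.4, 2.7, 2.1]
gripper_width: 0.0002
```

Run:
```python
from h import *
go(0,.0355,.238)
s=capture('scene')[:,:,::-1]
b=cv2.resize(s[165:235,255:325],(560,560),interpolation=cv2.INTER_CUBIC)
cv2.imwrite('pics/e.png',b)
f=lambda x,y:((x+.5)/8-.5+255,(y+.5)/8-.5+165)
c=calibration('scene');F=210/np.tan(np.radians(c['fovy']/2))
for n,p in dict(k0=w(0,0,.255),kx10=w(.01,0,.255),ky10=w(0,.01,.255)).items():
    q=c['world_to_cam']@np.r_[p,1];u,v=c['cx']-F*q[0]/q[2],c['cy']+F*q[1]/q[2]
    print(n,(u-255+.5)*8-.5,(v-165+.5)*8-.5)
```

```text
t 9.3 tcp(trainer) [0.0008 0.0378 0.2377] shift [ 0.0008 -0.0023 -0.0003] turn 0.0014444826026789315 F [0.4321 2.7237 2.1048]
k0 211.24426338921285 219.83128453552172
kx10 230.75670440211525 238.10681226198471
ky10 236.80693428978975 206.33600414938587
```

View pics/e.png

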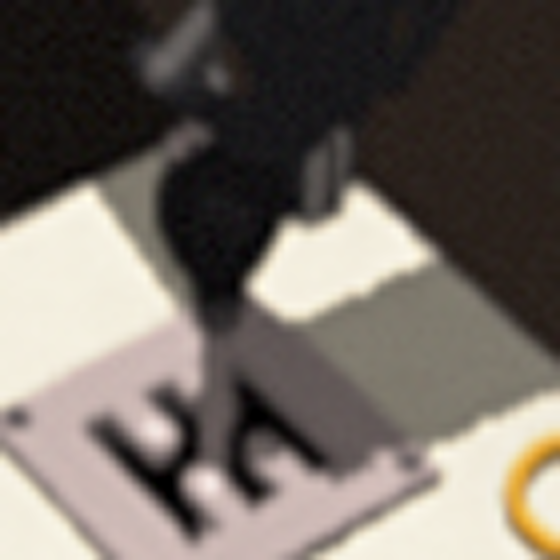

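The knob's left edge is near x=160, so its centre is about (218,210). Upright in neutral predicts (211,220), so it's within about 3 mm sideways. I'll nudge 2 mm more, then go round behind it.

Request:
play_rows(
  motion=[
    [1,0,-0.001,0,0],
    [1,0,-0.0022,0,0],
    [1,0,0.008,0,0],
    [1,0,0.03,0,0],
    [1,0.02,0.035,0,0],
  ],
)

```text
t: 9.98
ee_pos: [0.5812, 0.0489, 0.2373]
tool_rot: [-0.011, 1.0, -0.0, -0.001]
force: [-0.1, -0.5, 0.6]
gripper_width: -0.0001
```

Request:
play_rows(
  motion=[
    [1,0.02,0,0,0],
    [1,0.045,0,0,0],
    [1,0.05,-0.03,0,0],
    [1,0.05,-0.06,0,0],
    [1,0.05,-0.07,0,0],
  ],
)

```text
t: 10.6
ee_pos: [0.5326, -0.0223, 0.2372]
tool_rot: [-0.01, 1.0, -0.0, -0.001]
force: [0.6, -0.1, -0.6]
gripper_width: -0.0002
```

Run:
```python
from h import *
go(-.034,0,.240)
```

```text
t 10.6 tcp(trainer) [-0.0691  0.004   0.2372] shift [-0.0351 -0.0041 -0.0029] turn 0.0021455279413338246 F [ 0.6261 -0.1248 -0.584 ]
```

Request:
play_rows(
  motion=[
    [1,-0.01,-0.004,0,0],
    [1,-0.022,-0.004,0,0],
    [1,-0.03,-0.004,0,0],
    [1,-0.033,-0.004,0,0],
    [1,-0.035,-0.004,0,0],
  ],
)

```text
t: 11.22
ee_pos: [0.5675, -0.0252, 0.237]
tool_rot: [-0.011, 1.0, -0.0, -0.001]
force: [-2.1, -1.0, 1.7]
gripper_width: -0.0001
```

Request:
play_rows(
  motion=[
    [1,-0.002,0,0,0],
    [1,-0.004,0,0,0],
    [1,-0.006,0,0,0],
    [1,-0.008,0,0,0],
    [1,-0.01,0,0,0],
  ],
)

```text
t: 11.85
ee_pos: [0.5775, -0.0249, 0.2369]
tool_rot: [-0.011, 1.0, 0.0, -0.002]
force: [-2.3, 1.0, 2.3]
gripper_width: -0.0
```

Request:
play_rows(
  motion=[
    [1,-0.002,0,0,0],
    [1,-0.004,0,0,0],
    [1,-0.006,0,0,0],
    [1,-0.008,0,0,0],
    [1,-0.01,0,0,0],
  ],
)

```text
t: 12.48
ee_pos: [0.5877, -0.0247, 0.237]
tool_rot: [-0.011, 1.0, -0.0, -0.001]
force: [-2.1, -0.3, 2.4]
gripper_width: -0.0003
```

Run:
```python
from h import *
go(.019,0,.240)
```

```text
t 12.475 tcp(trainer) [-0.014   0.0005  0.237 ] shift [-0.033  -0.0006 -0.0031] turn 0.002633964021439894 F [-2.1229 -0.3217  2.3849]
```

Request:
play_rows(
  motion=[
    [1,-0.002,0,0,0],
    [1,-0.004,0,0,0],
    [1,-0.006,0,0,0],
    [1,-0.008,0,0,0],
    [1,-0.01,0,0,0],
  ],
)

```text
t: 13.1
ee_pos: [0.5978, -0.0245, 0.2368]
tool_rot: [-0.011, 1.0, 0.0, -0.002]
force: [-1.8, 0.3, 0.8]
gripper_width: 0.0001
```

Request:
play_rows(
  motion=[
    [1,-0.002,0,0,0],
    [1,-0.004,0,0,0],
    [1,-0.006,0,0,0],
    [1,-0.008,0,0,0],
    [1,-0.01,0,0,0],
  ],
)

```text
t: 13.72
ee_pos: [0.6077, -0.0243, 0.2364]
tool_rot: [-0.011, 1.0, 0.0, -0.002]
force: [-2.7, -0.0, -0.7]
gripper_width: 0.0001
```

Request:
play_rows(
  motion=[
    [1,-0.002,0,0,0],
    [1,-0.004,0,0,0],
    [1,-0.006,0,0,0],
    [1,-0.007,0,0,0],
    [1,-0.008,0,0,0],
  ],
)

```text
t: 14.35
ee_pos: [0.6154, -0.0241, 0.2359]
tool_rot: [-0.011, 1.0, 0.0, -0.002]
force: [-2.4, 0.1, -2.8]
gripper_width: -0.0
```

Request:
play_rows(
  motion=[
    [1,-0.001,0,0,0],
    [1,-0.002,0,0,0],
  ],
)

```text
t: 14.6
ee_pos: [0.6174, -0.024, 0.2358]
tool_rot: [-0.011, 1.0, 0.0, -0.003]
force: [-2.2, -0.3, -2.2]
gripper_width: -0.0
```

Request:
play_rows(
  motion=[
    [1,-0.0005,0,0,0],
    [1,-0.001,0,0,0],
    [1,-0.0015,0,0,0],
  ],
)

```text
t: 14.98
ee_pos: [0.6189, -0.024, 0.2358]
tool_rot: [-0.011, 1.0, 0.0, -0.003]
force: [-2.6, -0.4, -1.4]
gripper_width: -0.0002
```

Request:
play_rows(
  motion=[
    [1,-0.0005,0,0,0],
    [1,-0.001,0,0,0],
  ],
)

```text
t: 15.22
ee_pos: [0.6199, -0.024, 0.2358]
tool_rot: [-0.011, 1.0, 0.0, -0.003]
force: [-3.0, -0.6, -1.2]
gripper_width: 0.0002
```

Request:
play_rows(
  motion=[
    [1,-0.0005,0,0,0],
    [1,-0.001,0,0,0],
  ],
)

```text
t: 15.48
ee_pos: [0.6208, -0.024, 0.2357]
tool_rot: [-0.011, 1.0, 0.0, -0.003]
force: [-3.1, -0.7, -1.0]
gripper_width: -0.0002
```

Request:
play_rows(
  motion=[
    [1,-0.0005,0,0,0],
    [1,-0.001,0,0,0],
  ],
)

```text
t: 15.72
ee_pos: [0.6214, -0.024, 0.2356]
tool_rot: [-0.011, 1.0, 0.0, -0.003]
force: [-4.8, -0.9, -0.8]
gripper_width: 0.0002
```

Request:
play_rows(
  motion=[
    [1,-0.0006,0,0,0],
    [1,-0.0012,0,0,0],
  ],
)

```text
t: 15.98
ee_pos: [0.6218, -0.024, 0.2355]
tool_rot: [-0.011, 1.0, 0.0, -0.004]
force: [-6.0, -0.2, -0.5]
gripper_width: -0.0
```

Request:
play_rows(
  motion=[
    [1,-0.0006,0,0,0],
    [1,-0.0012,0,0,0],
  ],
)

```text
t: 16.23
ee_pos: [0.622, -0.024, 0.2355]
tool_rot: [-0.011, 1.0, 0.0, -0.006]
force: [-7.2, -1.1, 0.9]
gripper_width: -0.0
```

Request:
play_rows(
  motion=[
    [1,-0.001,0,0,0],
    [1,-0.002,0,0,0],
    [1,-0.0025,0,0,0],
  ],
)

```text
t: 16.6
ee_pos: [0.6224, -0.024, 0.2355]
tool_rot: [-0.011, 1.0, 0.0, -0.009]
force: [-10.0, -0.5, 1.3]
gripper_width: -0.0001
```

Request:
play_rows(
  motion=[
    [1,0.005,0,0,0],
    [1,0.02,0,0,0],
    [1,0.05,0,0,0],
    [1,0.08,0,-0.02,0],
    [1,0.09,0,-0.08,0],
  ],
)

```text
t: 17.23
ee_pos: [0.5291, -0.0251, 0.3126]
tool_rot: [-0.011, 1.0, 0.001, -0.013]
force: [1.7, -1.1, 0.8]
gripper_width: 0.0
```

Request:
play_rows(
  motion=[
    [1,0.03,0.06,0,0],
    [1,0.06,0.12,0,0],
    [1,0.09,0.18,0,0],
    [1,0.11,0.24,0,0],
    [1,0.12,0.3,0,0],
  ],
)

```text
t: 17.85
ee_pos: [0.4055, 0.259, 0.3179]
tool_rot: [-0.011, 1.0, 0.002, -0.011]
force: [0.3, 0.2, 0.5]
gripper_width: -0.0001
```

Run:
```python
from h import *
go(-.25,.3,.3)
t=capture('top')[:,:,::-1];s=capture('scene')[:,:,::-1]
cv2.imwrite('pics/t9.png',t)
a=cv2.resize(t[130:245,235:350],(400,400),interpolation=cv2.INTER_CUBIC)
b=cv2.resize(s[155:255,210:310],(400,400),interpolation=cv2.INTER_CUBIC)
cv2.imwrite('pics/f.png',np.hstack([a,b]))
for n,uv in(('top',(0,0)),):
  c=calibration(n);F=210/np.tan(np.radians(c['fovy']/2))
  for x in(.051,.046):
    q=c['world_to_cam']@np.r_[w(x,0,.249),1];print((c['cx']-F*q[0]/q[2]-235)*400/115,(c['cy']+F*q[1]/q[2]-130)*400/115)
k=(t.max(2)<75).astype(np.uint8);k[:150]=0;k[200:]=0;k[:,270:]*=1;k[:,:276]=0;k[:,310:]=0
k=cv2.morphologyEx(k,cv2.MORPH_OPEN,cv2.getStructuringElement(2,(9,9)))
for c in cv2.findContours(k,0,2)[0]:
    (u,v),r=cv2.minEnclosingCircle(c);print(u,v,r,rel(onz('top',u,v,.249)))
```

```text
t 17.85 tcp(trainer) [-0.1909  0.2876  0.3179] shift [0.0587 0.0125 0.0192] turn 0.002542436055261277 F [0.3212 0.2078 0.4583]
201.844524811435 113.46285770645083
201.8251812727571 120.03315195297863
```

View pics/f.png

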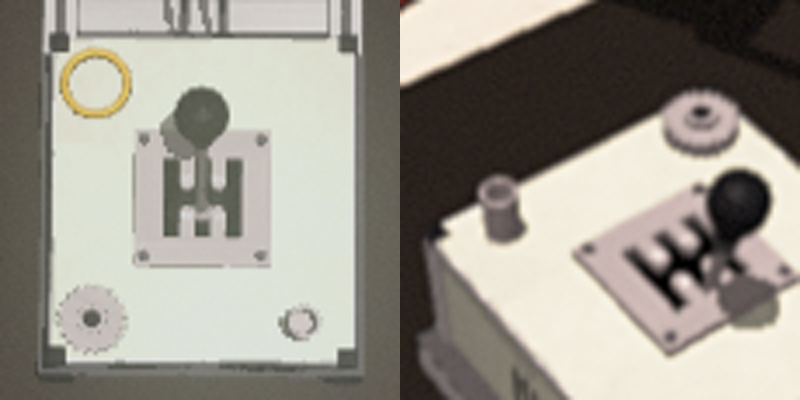

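The final view shows the knob at crop pixel (201,114), against a prediction of (202,113) for fully home in third. The gear, socket and ring are where they were, and the arm is clear.

```bash
python3 -c "
from cell import *
print(read_state()['force']);print(hand_in())"
```

```text
[ 0.06649185 -0.73848914  0.15003833]
the job is handed in; nothing more can be done
None
```

The lever is in third, and I handed the job in at about 18 s of the 51 s allowed. It started about 18 mm behind neutral at the knob, in second. I pushed it with closed fingertips forward to neutral, across to the middle, then forward into the end stop.

- **Forces:** the pushes read about 2 to 5 N. The last press against the stop read 10 N.
- **Final picture:** the knob is within about 1 mm of the predicted position for third. The gear, socket and ring are unmoved. The arm is well clear, with the wrist force back near zero.
- **Checks that failed or disagreed:** my automatic knob mask found nothing in the last picture, so I read that position by eye. At neutral, the scene camera put the knob about 3 mm (2 to 5 mm) behind where the contact position did. The lever crossed at about 3 N, so it was in the neutral lane.
- **Not rechecked:** I did not look again at the things on the table (bottle, screwdriver, spanner, meter). The fingertips stayed 0.23 m or more above the table throughout.

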